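# Gauge the brass connector before fitting the water filter

### The job

Check the brass connector in the bench gauge: stand it upright on the counter between the two open jaws, then slide the jaw with the black grip shut on it until it pushes the sprung jaw back about 5 mm. Let go and leave the connector clamped there.

Things in the scene. Friction and masses are not known exactly. Their poses are not given: they have to be found in the camera images.
- brass_center (a point): Brass pipe connector, upright on the counter, 70 mm tall, 220 g: round collar 42 mm across (top 35 mm; grip it here from above) over a round spigot 32 mm across (bottom 35 mm; goes between the jaws). Point on its axis, half-way up, 35 mm above its foot; z up its axis. A steel and a white connector of the same shape stand near: not wanted.
- seat (a point): Spot on the counter between the open jaws of the fixed bench gauge; stand the connector within 20 mm of it. Axes: y along the steel beam towards the sprung jaw, x across to the beam (26 mm wide, 22 high, centre x=+50 mm), z up. Jaw plates span x -36 to +38 mm, 27 mm high. Sprung jaw face at y=+42 mm, blue housing (30 mm high) behind; sliding jaw face starts at y -63 to -43 mm.
- jaw_grip (a point): Point in the black upright grip of the sliding jaw, 63 mm above the counter, over the beam. Grip block: 26 mm along seat x, 20 mm along seat y (pinch these sides), 28 to 88 mm high. Slides along seat +y to shut, friction 8 N, stays where left, pushes the connector along. Its jaw face is 22 mm ahead (+y). At y=-12 mm in the seat frame the connector touches both jaws.
- anvil (a joint): How far the sprung jaw is pushed back along seat +y, in m: 0 free, 0.008 at its stop. Spring 0.6 N per mm, weaker than the sliding jaw's friction, so it stays pushed back when the grip is let go. A red pin comes out of the back of the blue housing by the same amount.

How it is judged:
By the outcome, as a careful person would: the job done as asked, in the order asked, and still so for the second after the job is handed in, with the robot touching nothing.
It also fails if it takes over 58 s, if anything falls off the work surface, if the arm or the gripper's body presses on something with over 40 N, if the wrist force passes 120 N, or if a joint passes its speed limit or range.

### The arm

A 6-joint arm with a two-finger parallel gripper is mounted at the origin on the work surface. World frame = base frame: x ahead of the robot, y to its left, z up, the work surface at z = 0. Lengths are in m, angles in degrees, forces in N, time in s.
With the tool pointing down it reaches from about 0.3 to 0.75 m from the base axis. Payload 8.5 kg.
Tool frame: the origin (TCP) lies at the very end of the fingers, on their centre line; the grasp point (between the pads) lies 19 mm behind it; y points along the fingers, z is the direction in which the jaws open and shut, and the axes are right-handed (so a half turn about y gives the same grasp; the last joint's range is limited). The gripper opens to 85 mm and grips with 20 to 120 N. Pads are 22 mm wide; open, the fingers measure 114 mm over their backs; the gripper's body (76 mm by 85 mm) begins 54 mm behind the grasp point. The pads swing forward as they close: fully open they stand 13 mm farther back than shut.
Start: joints at [63.925, 21.807, 74.336, -0, 83.858, -12.336], TCP at [0.131, 0.534, 0.231] pointing down, gripper open.
Joint ranges: [-178.18, 178.18], [-50.72, 133.34], [12.68, 142.11], [-81.47, 261.47], [9.98, 163.14], [-165.26, 165.26]. Speed limits (degrees/s): [136.94, 136.94, 180, 180, 180, 180].

### API

Orientations are given as a 3x3 rotation matrix whose columns are the frame's x, y, z axes.
In Python, from rig import env gives the robot as it stands. The module is installed in compiled form; this text tells all that it offers.
- The arm moves only by the tool servo_tool, never from a script. Its argument "rows" is one flat list of numbers, 7 for each row, row after row: the opening, from 0 (shut) to 1 (fully open), then the shift along the world's x, y, z in m, then the turn, a rotation vector about the world's x, y, z in degrees. A call has 1 to 10 rows; each row shifts and turns the commanded pose from where the row before left it; what a row does not reach is not made up. A row lasts 1/12 s, in which the tool goes at most 41.7 mm and 7.16 degrees, less where a joint would pass 70% of its speed; a pose out of reach is approached as far as the arm can. A call with a gripper value outside its range is refused whole. The fingers move at their own pace and stop on an object; "force" is the grip in N (left out, the last holds). Time passes only in rows, so rows that do not move let the fingers close. It gives the time, the measured TCP pose, the force and the opening at its end, in the units of the state.
- env.observe(): the state, without advancing time (a new reading comes with each control period).
- env.get_image(name): name is "scene" or "top" or "wrist"; returns the picture (480x640x3 uint8, red, green, blue); there is no depth.
- env.camera_model(name): a dict with "camera_matrix" (3x3 intrinsics, pixels), "k1" (the pictures are not rectified: a ray, as slopes to the right and down, at radius r is drawn at 1 + k1 r^2 times it, then the intrinsics apply), "R" (3x3) and "t" (3): a world point X has camera coordinates R X + t; the wrist camera has in their place "mount" (4x4, takes a point from camera to tool coordinates, whose origin is the TCP and whose axes are the tool frame's). Camera axes: x right, y down, z forward; pixel columns grow to the right and rows downward; lengths in m; the calibration is good to about 2 mm. A picture is of the moment at which its call begins: read the wrist's pose just before it. camera_model takes no time and is no camera call.
- env.close_job(): hands the job in, once; it reports no verdict.
The state is a dict: "time_s": time; "q": joint angles; "qvel": joint speeds; "joint_efforts": joint torques, N m; "position": TCP position; "tool_rot": TCP orientation; "ft_force": force on the tool from outside, world axes, zero at the start; "wrist_torque": the same for the moment, N m; "grip_width": finger opening in m.
Only numpy, scipy, OpenCV 4.12 (cv2) and the standard library are available. Lean on these libraries where they do the work, as an engineer would, in place of code of your own. Each camera call takes 0.05 s, during which the arm holds its last target.

## Working session

There is one attempt and no reset: what is moved stays moved. The work goes in short steps, Python scripts to look and compute and a tool call to move; the robot and the scene stay as the last step left them, time stands still between calls to the robot, and variables do not carry over. Pictures are saved under pics/ and viewed, and the job is handed in when it is done.

Besides the shell and the picture viewer there is one more tool, called after "Emit:" as name(argument=value, ...), one argument or row to a line, values as JSON. servo_tool: Moves the arm, as the interface text tells. Its arguments: {"type":"object","properties":{"rows":{"type":"array","items":{"type":"number"}},"force":{"type":"number"}},"required":["rows"]}

```bash
mkdir -p pics; ls
python3 - <<'E'
from rig import env
import cv2,numpy as np
for n in("scene","top","wrist"):
    cv2.imwrite(f"pics/{n}0.png",env.get_image(n)[...,::-1])
    m=env.camera_model(n);print(n,{k:np.round(v,4).tolist() for k,v in m.items()})
o=env.observe();print(o)
E
```

```text
pics
scene {'camera_matrix': [[547.8584, 0.0, 318.0742], [0.0, 547.8584, 243.7146], [0.0, 0.0, 1.0]], 'k1': -0.01, 'R': [[0.1989, 0.9799, 0.016], [0.5448, -0.097, -0.8329], [-0.8146, 0.1743, -0.5532]], 't': [-0.0855, -0.2333, 1.2722]}
top {'camera_matrix': [[510.5058, 0.0, 321.1496], [0.0, 510.5058, 235.2277], [0.0, 0.0, 1.0]], 'k1': -0.1133, 'R': [[-0.0186, -0.9998, -0.0022], [-0.9926, 0.0187, -0.1198], [0.1198, -0.0, -0.9928]], 't': [-0.0114, 0.5614, 0.6971]}
wrist {'camera_matrix': [[412.74, 0.0, 319.3939], [0.0, 412.74, 237.9376], [0.0, 0.0, 1.0]], 'k1': -0.0004, 'mount': [[0.0002, 0.9644, 0.2645, -0.0682], [-0.0002, -0.2645, 0.9644, -0.1412], [1.0, -0.0002, 0.0001, 0.0004], [0.0, 0.0, 0.0, 1.0]]}
{'time_s': 0.15, 'q': array([ 6.39248937e+01,  2.18305579e+01,  7.43699790e+01, -5.01471996e-04,
        8.38580509e+01, -1.23374309e+01]), 'qvel': array([ 0.01293994, -0.13710699, -0.26064903,  0.05293439,  0.08840396,
       -0.10764172]), 'joint_efforts': array([ 2.46830328e-03, -4.48628998e+01, -2.31345838e+01, -2.31322247e-04,
        3.81334772e-03, -1.50649873e-05]), 'position': array([0.13053744, 0.53406776, 0.23089653]), 'tool_rot': array([[ 9.71393352e-01, -4.41644750e-04,  2.37475810e-01],
       [-2.37476128e-01, -9.22299184e-04,  9.71392937e-01],
       [-2.09986845e-04, -9.99999477e-01, -1.00079538e-03]]), 'ft_force': array([-0.03123213,  0.08776158,  0.08589354]), 'wrist_torque': array([-0.07771419, -0.00565229, -0.01208169]), 'grip_width': 0.0854039026868086}
```

View pics/scene0.png

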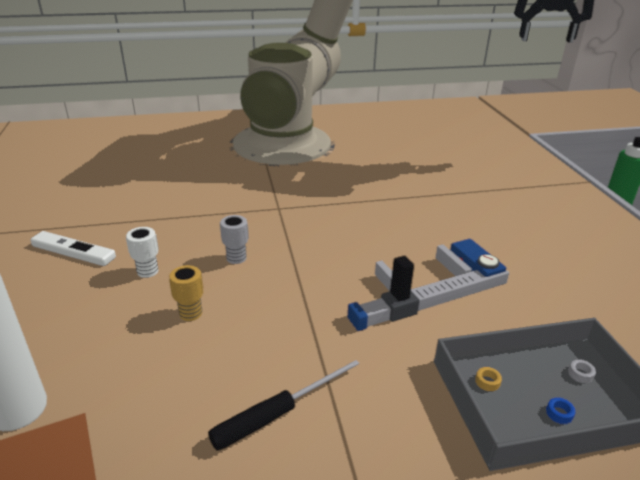

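View pics/top0.png

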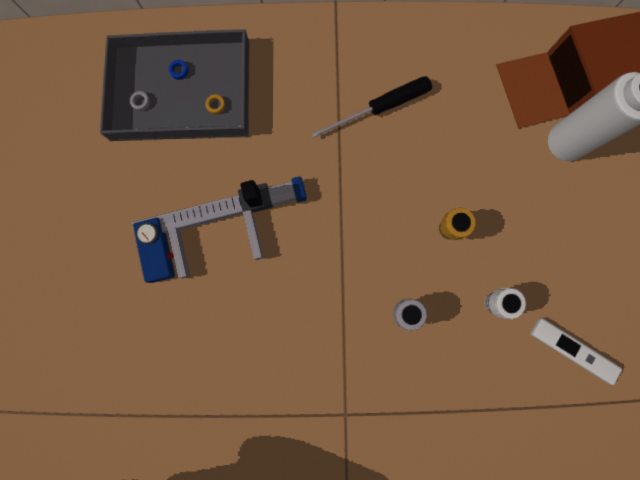

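View pics/wrist0.png

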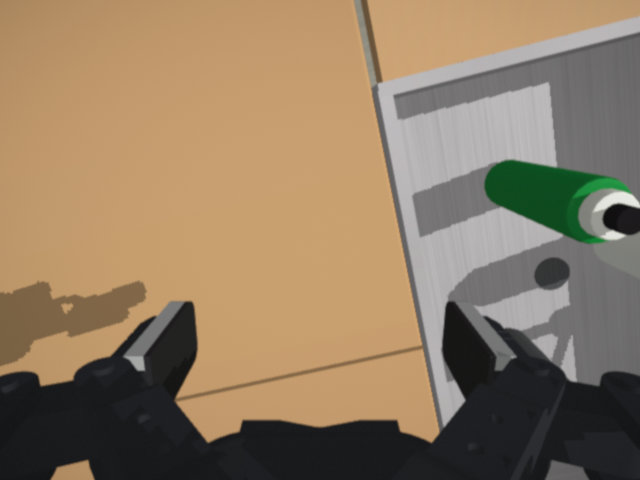

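The top view shows brass with its hole at about (461,222), steel at (411,315) and white at (511,303). The gauge's grip is at about (252,193), the sprung jaw with its blue housing at about (153,250). I'll zoom in to get accurate pixels.

Run:
```python
import cv2
t=cv2.imread("pics/top0.png");s=cv2.imread("pics/scene0.png")
cv2.imwrite("pics/c1.png",cv2.resize(t[165:295,125:325],None,fx=4,fy=4,interpolation=cv2.INTER_CUBIC))
cv2.imwrite("pics/c2.png",cv2.resize(s[225:345,335:525],None,fx=4,fy=4,interpolation=cv2.INTER_CUBIC))
a=cv2.resize(t[190:250,430:490],None,fx=6,fy=6,interpolation=cv2.INTER_CUBIC)
b=cv2.resize(s[260:325,160:220],None,fx=6,fy=6,interpolation=cv2.INTER_CUBIC)[:360]
b2=cv2.resize(s[260:325,160:220],(360,390),interpolation=cv2.INTER_CUBIC)
a=cv2.copyMakeBorder(a,0,30,0,0,cv2.BORDER_CONSTANT)
cv2.imwrite("pics/c3.png",cv2.hconcat([a,b2]))
```

```text
(no output)
```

View pics/c1.png

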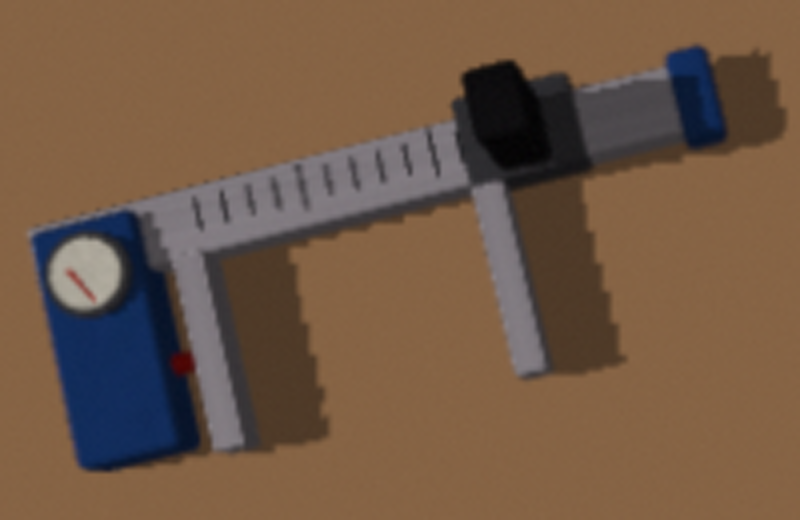

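View pics/c2.png

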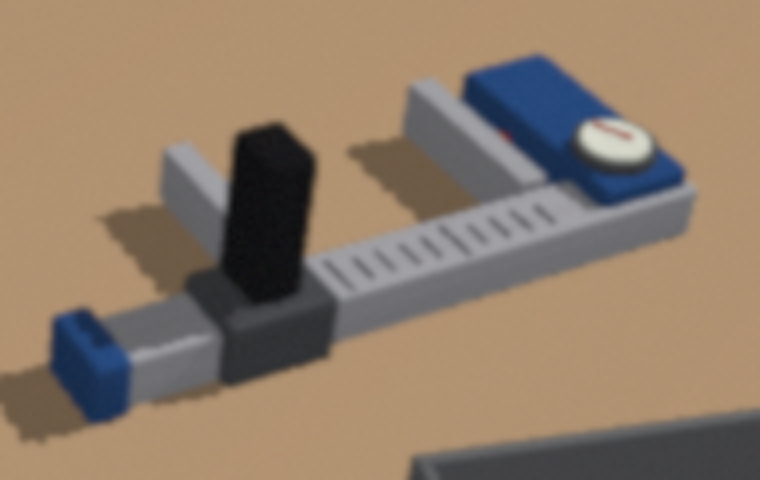

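View pics/c3.png

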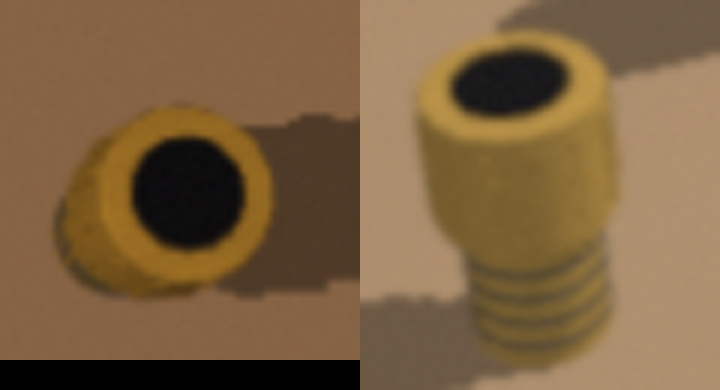

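```bash
cat > h.py <<'E'
import numpy as np,cv2
from scipy.optimize import least_squares
from rig import env
def proj(n,X):
    m=env.camera_model(n);R=np.array(m["R"]);t=np.array(m["t"])
    return projc(m,np.atleast_2d(X)@R.T+t)
def projc(m,c):
    s=c[:,:2]/c[:,2:];s=s*(1+m["k1"]*(s**2).sum(1,keepdims=True))
    K=np.array(m["camera_matrix"]);return s@K[:2,:2].T+K[:2,2]
def projw(X,o):
    m=env.camera_model("wrist");M=np.array(m["mount"])
    t=(np.atleast_2d(X)-o["position"])@o["tool_rot"]
    return projc(m,(t-M[:3,3])@M[:3,:3])
E
cat > fit.py <<'E'
from h import *
T=lambda x,y:(x/4+125,y/4+165); S=lambda x,y:(x/4+335,y/4+225)
# (cam, px, seat xyz mm, slider-relative?)
P=[("top",T(243,445),(-36,42,27),0),("top",T(208,250),(38,42,27),0),
("scene",S(410,85),(-36,42,27),0),
("top",T(520,375),(-36,22,27),1),("top",T(472,187),(38,22,27),1),
("scene",S(190,145),(-36,22,27),1),
("top",T(462,73),(63,10,88),1),("top",T(514,62),(63,-10,88),1),
("scene",S(235,130),(37,-10,88),1),("scene",S(278,122),(37,10,88),1),("scene",S(315,158),(63,10,88),1),("scene",S(270,165),(63,-10,88),1)]
def res(p,full=False):
    x,y,a,s=p;c,d=np.cos(a),np.sin(a);r=[]
    for cam,px,w,sl in P:
        u,v,z=np.array(w)/1000.;v=v+s*sl
        r.append(proj(cam,[x+c*u-d*v,y+d*u+c*v,z])[0]-px)
    r=np.array(r);return r if full else r.ravel()
f=least_squares(res,[.45,.2,.22,-.07],loss="soft_l1")
p=f.x;print("seat",p[:2],"yaw",np.degrees(p[2]),"slider y",p[3]);print(np.round(res(p,True),1).tolist())
a=p[2];print("grip",p[0]+np.cos(a)*.05-np.sin(a)*p[3],p[1]+np.sin(a)*.05+np.cos(a)*p[3])
# brass: top rim ellipse extents
q=[("top",(430+187/6,190+193/6),.07,),("scene",(160+515/6,260+84/6),.07)]
def rb(p): return np.concatenate([proj(c,[p[0],p[1],z])[0]-px for c,px,z in q])
g=least_squares(rb,[.4,-.15]);print("brass",g.x,g.fun)
for c,px,z in q: print(c,least_squares(lambda p:proj(c,[p[0],p[1],z])[0]-px,[.4,-.1]).x)
E
python3 fit.py
```

```text
seat [0.55082216 0.14195673] yaw 13.055114218127764 slider y -0.07995602726045066
[[0.0, -0.3], [-1.9, -0.7], [-2.5, -0.6], [-2.3, 0.5], [-1.8, -1.6], [-1.9, -1.4], [-1.9, -0.6], [-0.5, -1.5], [-3.0, -0.4], [-1.1, -1.7], [0.0, -0.5], [-1.6, 1.3]]
grip 0.6175909436362748 0.07536171621409797
brass [ 0.57386948 -0.17110009] [-31.42996663  -1.41093513 -30.34389824  -2.30369828]
top [ 0.57115366 -0.21473965]
scene [ 0.58625943 -0.13154148]
```

```bash
sed -i 's#160+515/6#160+155/6#' fit.py; python3 fit.py|tail -3
```

```text
brass [ 0.57123735 -0.21230138] [-1.7450953  -0.02996311 -1.65085924 -0.1988793 ]
top [ 0.57115366 -0.21473965]
scene [ 0.5720767  -0.21014363]
```

Emit:
servo_tool(
  rows=[1, 0.02, -0.034, 0, 0, 0, 2.7, 1, 0.02, -0.034, 0, 0, 0, 2.7, 1, 0.02, -0.034, 0, 0, 0, 2.7, 1, 0.02, -0.034, 0, 0, 0, 2.7, 1, 0.02, -0.034, 0, 0, 0, 2.7, 1, 0.02, -0.034, 0, 0, 0, 2.7, 1, 0.02, -0.034, 0, 0, 0, 2.7, 1, 0.02, -0.034, 0, 0, 0, 2.7, 1, 0.02, -0.034, 0, 0, 0, 2.7, 1, 0.02, -0.034, 0, 0, 0, 2.5],
  force=40,
)

```text
time_s: 0.98
position: [0.331, 0.1925, 0.2314]
tool_rot: [[0.974, 0.0, -0.228], [0.228, 0.0, 0.974], [0.0, -1.0, 0.0]]
ft_force: [1.7, 0.8, -0.6]
grip_width: 0.085
```

Emit:
servo_tool(
  rows=[1, 0.02, -0.034, 0, 0, 0, 0, 1, 0.02, -0.034, 0, 0, 0, 0, 1, 0.02, -0.034, 0, 0, 0, 0, 1, 0.02, -0.034, 0, 0, 0, 0, 1, 0.02, -0.034, 0, 0, 0, 0, 1, 0.02, -0.034, 0, 0, 0, 0, 1, 0.02, -0.034, 0, 0, 0, 0, 1, 0.02, -0.034, 0, 0, 0, 0, 1, 0.02, -0.034, 0, 0, 0, 0, 1, 0.02, -0.034, 0, 0, 0, 0],
)

```text
time_s: 1.82
position: [0.5312, -0.1477, 0.231]
tool_rot: [[0.974, -0.0, -0.226], [0.226, 0.0, 0.974], [-0.0, -1.0, 0.0]]
ft_force: [0.4, 1.3, -0.3]
grip_width: 0.0856
```

Emit:
servo_tool(
  rows=[1, 0.014, -0.022, -0.015, 0, 0, 0, 1, 0.013, -0.022, -0.025, 0, 0, 0, 1, 0.013, -0.021, -0.025, 0, 0, 0, 1, 0, 0, -0.015, 0, 0, 0, 1, 0, 0, 0, 0, 0, 0, 1, 0, 0, 0, 0, 0, 0],
)

```text
time_s: 2.32
position: [0.5703, -0.2105, 0.1509]
tool_rot: [[0.974, -0.002, -0.226], [0.226, 0.001, 0.974], [-0.001, -1.0, 0.001]]
ft_force: [0.1, 0.1, 0.5]
grip_width: 0.0854
```

Run:
```python
from h import *
o=env.observe();im=env.get_image("wrist");cv2.imwrite("pics/w1.png",im[...,::-1])
print(o["position"],projw([[.571,-.2125,.07],[.571,-.2125,0]],o),projw(o["position"],o))
```

```text
[ 0.57031315 -0.21048936  0.15087513] [[313.73673602 250.37920401]
 [314.86630248 222.20443959]] [[316.85729696 313.12844997]]
```

View pics/w1.png

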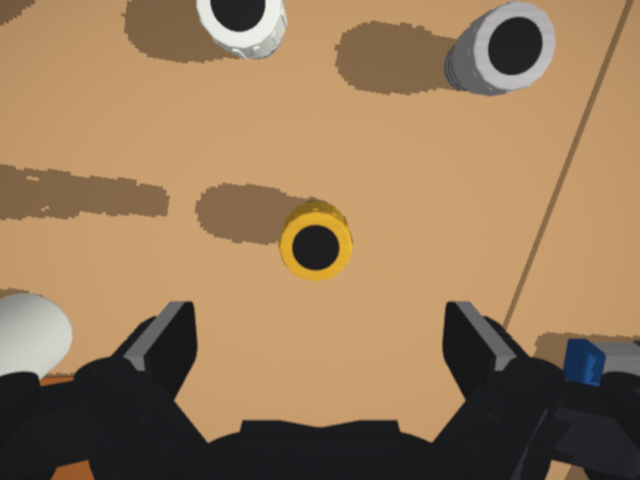

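Brass rim is centred at (316,248), within about 1 mm of the prediction, so I'm descending to grasp it.

Emit:
servo_tool(
  rows=[1, 0, 0, -0.03, 0, 0, 0, 1, 0, 0, -0.03, 0, 0, 0, 1, 0, -0.0005, -0.028, 0, 0, 0, 1, 0, 0, -0.02, 0, 0, 0, 1, 0, 0, -0.01, 0, 0, 0, 1, 0, 0, 0, 0, 0, 0, 0, 0, 0, 0, 0, 0, 0, 0, 0, 0, 0, 0, 0, 0, 0, 0, 0, 0, 0, 0, 0, 0, 0, 0, 0, 0, 0, 0],
)

```text
time_s: 3.2
position: [0.5713, -0.2116, 0.0348]
tool_rot: [[0.974, 0.002, -0.226], [0.226, -0.001, 0.974], [0.002, -1.0, -0.002]]
ft_force: [-0.3, 2.2, 7.8]
grip_width: 0.0415
```

Emit:
servo_tool(
  rows=[0, 0, 0, 0, 0, 0, 0, 0, 0, 0, 0, 0, 0, 0, 0, 0, 0, 0, 0, 0, 0, 0, 0, 0, 0, 0, 0, 0],
)

```text
time_s: 3.53
position: [0.5713, -0.2116, 0.0349]
tool_rot: [[0.974, 0.002, -0.226], [0.226, -0.001, 0.974], [0.002, -1.0, -0.002]]
ft_force: [-0.7, 0.6, 6.4]
grip_width: 0.041
```

Emit:
servo_tool(
  rows=[0, 0, 0, 0.015, 0, 0, 0, 0, 0, 0, 0.03, 0, 0, 0, 0, 0, 0, 0.035, 0, 0, 0, 0, 0, 0, 0.03, 0, 0, 0, 0, 0, 0.02, 0.01, 0, 0, 0, 0, 0, 0.033, 0, 0, 0, 0, 0, 0, 0.035, 0, 0, 0, 0, 0, 0, 0.035, 0, 0, 0, 0, 0, -0.001, 0.035, 0, 0, 0, 0, 0, -0.001, 0.035, 0, 0, 0, 0],
)

```text
time_s: 4.37
position: [0.5681, -0.0166, 0.1536]
tool_rot: [[0.974, 0.0, -0.226], [0.226, 0.0, 0.974], [0.0, -1.0, 0.0]]
ft_force: [0.7, 0.9, -1.9]
grip_width: 0.0411
```

Emit:
servo_tool(
  rows=[0, -0.003, 0.035, 0, 0, 0, 0, 0, -0.003, 0.035, 0, 0, 0, 0, 0, -0.003, 0.035, 0, 0, 0, 0, 0, -0.003, 0.03, 0, 0, 0, 0, 0, -0.003, 0.015, 0, 0, 0, 0, 0, 0, 0, 0, 0, 0, 0, 0, 0, 0, 0, 0, 0, 0],
)

```text
time_s: 4.95
position: [0.5534, 0.1322, 0.1535]
tool_rot: [[0.974, 0.0, -0.228], [0.228, -0.0, 0.974], [-0.0, -1.0, -0.0]]
ft_force: [-0.1, 0.7, -1.7]
grip_width: 0.0412
```

Run:
```python
from h import *
o=env.observe();im=env.get_image("wrist");cv2.imwrite("pics/w2.png",im[...,::-1])
print(o["position"],o["grip_width"],o["ft_force"])
S=np.array([.5508,.142]);a=np.radians(13.06);c,d=np.cos(a),np.sin(a)
W=lambda u,v,z:[S[0]+c*u-d*v,S[1]+d*u+c*v,z]
for w in [(-.036,.042,.027),(.038,.042,.027),(-.036,-.058,.027),(.038,-.058,.027),(.037,-.09,.088),(.037,-.07,.088),(.063,-.07,.088),(0,0,0)]: print(w,projw(W(*w),o).round(0))
```

```text
[0.55335308 0.13218978 0.15348841] 0.0412144908909952 [-0.10316857  0.74112542 -1.71344049]
(-0.036, 0.042, 0.027) [[399. 176.]]
(0.038, 0.042, 0.027) [[393. 283.]]
(-0.036, -0.058, 0.027) [[244. 175.]]
(0.038, -0.058, 0.027) [[249. 283.]]
(0.037, -0.09, 0.088) [[172. 322.]]
(0.037, -0.07, 0.088) [[209. 322.]]
(0.063, -0.07, 0.088) [[212. 364.]]
(0, 0, 0) [[332. 220.]]
```

View pics/w2.png

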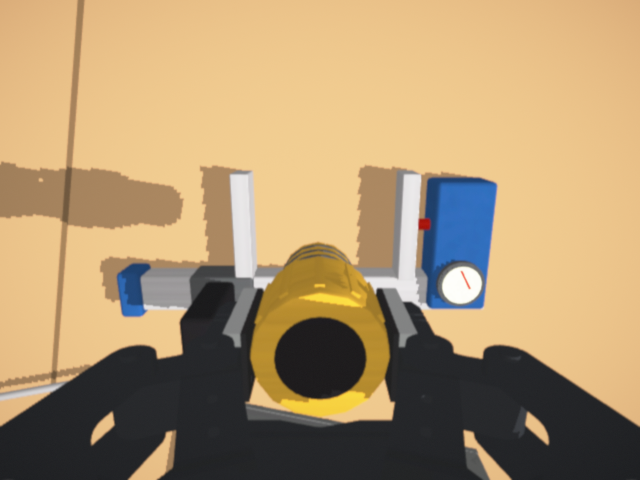

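Emit:
servo_tool(
  rows=[0, -0.0035, 0.009, 0, 0, 0, 0, 0, 0, 0, -0.025, 0, 0, 0, 0, 0, 0, -0.03, 0, 0, 0, 0, 0, 0, -0.025, 0, 0, 0, 0, 0, 0, -0.02, 0, 0, 0, 0, 0, 0, -0.01, 0, 0, 0, 0, 0, 0, 0, 0, 0, 0, 0, 0, 0, 0, 0, 0, 0],
)

```text
time_s: 5.67
position: [0.5505, 0.1405, 0.0438]
tool_rot: [[0.974, 0.0, -0.225], [0.225, 0.0, 0.974], [0.0, -1.0, -0.0]]
ft_force: [0.4, -0.5, -2.4]
grip_width: 0.0412
```

Emit:
servo_tool(
  rows=[0, 0, 0, -0.004, 0, 0, 0, 0, 0, 0, -0.003, 0, 0, 0, 0, 0, 0, -0.001, 0, 0, 0, 0, 0, 0, 0, 0, 0, 0, 0, 0, 0, 0, 0, 0, 0],
)

```text
time_s: 6.08
position: [0.5502, 0.1408, 0.0356]
tool_rot: [[0.974, 0.0, -0.226], [0.226, 0.0, 0.974], [0.0, -1.0, -0.0]]
ft_force: [0.2, 0.0, -2.8]
grip_width: 0.0411
```

Run:
```python
from h import *
s=env.get_image("scene")[...,::-1]
cv2.imwrite("pics/s2.png",cv2.resize(s[180:345,335:525],None,fx=3.5,fy=3.5,interpolation=cv2.INTER_CUBIC))
```

```text
(no output)
```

View pics/s2.png

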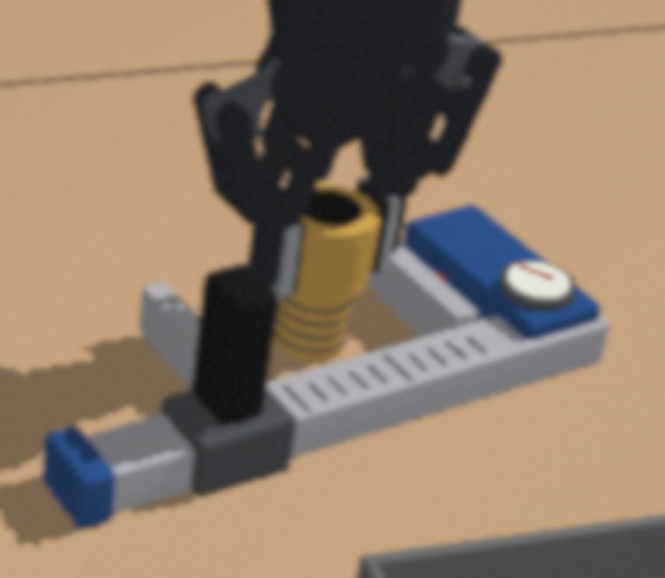

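The connector hangs between the jaws just above the counter. I'm lowering it to contact.

Emit:
servo_tool(
  rows=[0, 0, 0, -0.001, 0, 0, 0, 0, 0, 0, -0.001, 0, 0, 0, 0, 0, 0, 0, 0, 0, 0],
)

```text
time_s: 6.38
position: [0.5506, 0.1408, 0.0348]
tool_rot: [[0.974, 0.002, -0.226], [0.226, 0.0, 0.974], [0.002, -1.0, -0.0]]
ft_force: [-2.9, -0.2, 11.2]
grip_width: 0.0413
```

Emit:
servo_tool(
  rows=[0.55, 0, 0, 0.001, 0, 0, 0, 0.75, 0, 0, 0, 0, 0, 0, 0.75, 0, 0, 0, 0, 0, 0, 0.75, 0, 0, 0.005, 0, 0, 0, 0.75, 0, 0, 0.02, 0, 0, 0, 0.75, 0, 0, 0.03, 0, 0, 0, 0.75, 0, 0, 0.035, 0, 0, 0, 0.75, 0, 0, 0.03, 0, 0, 0, 0.75, 0, 0, 0, 0, 0, 0, 0.75, 0, 0, 0, 0, 0, 0],
)

```text
time_s: 7.22
position: [0.5507, 0.1408, 0.156]
tool_rot: [[0.974, 0.004, -0.226], [0.226, 0.0, 0.974], [0.003, -1.0, -0.001]]
ft_force: [-0.4, 0.1, -0.4]
grip_width: 0.0637
```

Run:
```python
from h import *
o=env.observe();im=env.get_image("wrist");cv2.imwrite("pics/w3.png",im[...,::-1])
print(o["position"],o["grip_width"],o["ft_force"])
S=np.array([.549,.1405]);a=np.radians(13.06);c,d=np.cos(a),np.sin(a)
W=lambda u,v,z:[S[0]+c*u-d*v,S[1]+d*u+c*v,z]
for w in [(-.036,.042,.027),(-.036,-.054,.027),(.037,-.086,.088),(.037,-.066,.088),(.063,-.066,.088),(0,0,0.07)]: print(w,projw(W(*w),o).round(0))
```

```text
[0.55065713 0.14079689 0.15596113] 0.06366364063418871 [-0.39068143  0.13134473 -0.37868251]
(-0.036, 0.042, 0.027) [[383. 172.]]
(-0.036, -0.054, 0.027) [[235. 172.]]
(0.037, -0.086, 0.088) [[163. 317.]]
(0.037, -0.066, 0.088) [[199. 317.]]
(0.063, -0.066, 0.088) [[203. 358.]]
(0, 0, 0.07) [[318. 244.]]
```

View pics/w3.png

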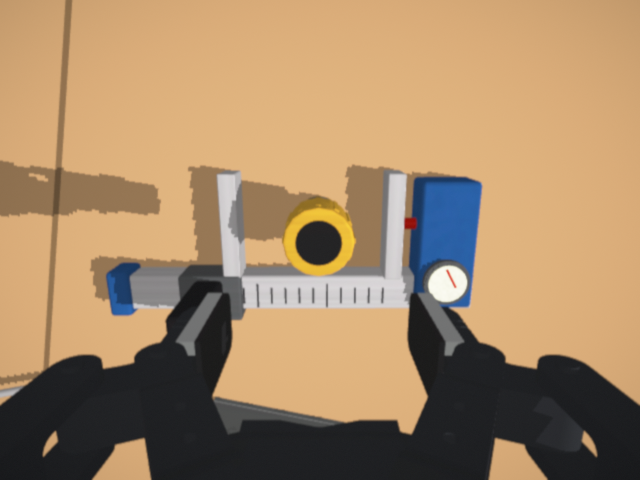

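Connector is upright near the seat, rim at (319,243). Next, hovering over the grip.

Emit:
servo_tool(
  rows=[1, 0.021, -0.021, 0, 0, 0, 0, 1, 0.022, -0.021, 0, 0, 0, 0, 1, 0.021, -0.021, 0, 0, 0, 0, 1, 0, 0, 0, 0, 0, 0, 1, 0, 0, 0, 0, 0, 0],
)

```text
time_s: 7.68
position: [0.614, 0.0767, 0.1522]
tool_rot: [[0.975, -0.003, -0.224], [0.224, 0.0, 0.975], [-0.003, -1.0, 0.001]]
ft_force: [-0.3, 0.3, 0.1]
grip_width: 0.0853
```

Run:
```python
from h import *
o=env.observe();im=env.get_image("wrist");cv2.imwrite("pics/w4.png",im[...,::-1])
print(o["position"],o["grip_width"],o["ft_force"])
S=np.array([.549,.1405]);a=np.radians(13.06);c,d=np.cos(a),np.sin(a)
W=lambda u,v,z:[S[0]+c*u-d*v,S[1]+d*u+c*v,z]
for w in [(-.036,.042,.027),(-.036,-.054,.027),(.037,-.086,.088),(.037,-.066,.088),(.063,-.066,.088),(.063,-.086,.088),(0,0,0.07)]: print(w,projw(W(*w),o).round(0))
cv2.imwrite("pics/w4b.png",np.clip(im[200:480,200:460,::-1].astype(float)*3,0,255).astype(np.uint8).repeat(2,0).repeat(2,1))
```

```text
[0.61404047 0.07671735 0.15218938] 0.0853147491965927 [-0.30250162  0.33461758  0.06738812]
(-0.036, 0.042, 0.027) [[511.  96.]]
(-0.036, -0.054, 0.027) [[355.  96.]]
(0.037, -0.086, 0.088) [[300. 238.]]
(0.037, -0.066, 0.088) [[338. 237.]]
(0.063, -0.066, 0.088) [[338. 285.]]
(0.063, -0.086, 0.088) [[300. 285.]]
(0, 0, 0.07) [[461. 162.]]
```

View pics/w4.png

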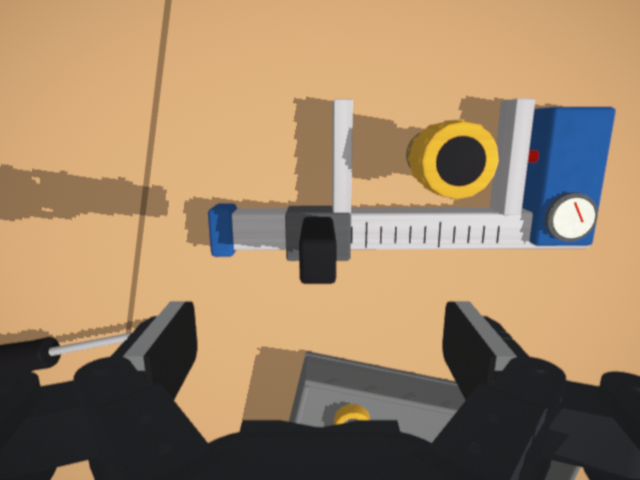

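View pics/w4b.png

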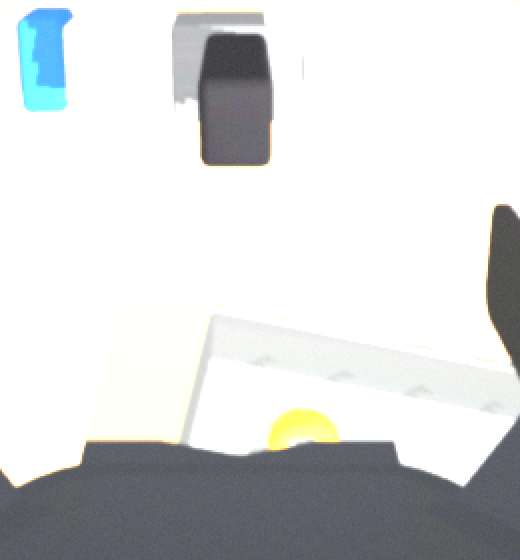

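Emit:
servo_tool(
  rows=[1, 0.0005, 0.0003, -0.025, 0, 0, 0, 1, 0, 0, -0.03, 0, 0, 0, 1, 0, 0, -0.03, 0, 0, 0, 1, 0, 0, -0.02, 0, 0, 0, 1, 0, 0, 0, 0, 0, 0, 0, 0, 0, 0, 0, 0, 0, 0, 0, 0, 0, 0, 0, 0, 0, 0, 0, 0, 0, 0, 0, 0, 0, 0, 0, 0, 0, 0, 0, 0, 0, 0, 0, 0, 0],
)

```text
time_s: 8.57
position: [0.615, 0.0781, 0.0504]
tool_rot: [[0.974, 0.002, -0.226], [0.226, -0.0, 0.974], [0.002, -1.0, -0.001]]
ft_force: [-0.7, -0.4, 0.5]
grip_width: 0.0254
```

Emit:
servo_tool(
  rows=[0, 0, 0, 0, 0, 0, 0, 0, 0, 0, 0, 0, 0, 0, 0, 0, 0, 0, 0, 0, 0, 0, 0, 0, 0, 0, 0, 0],
)

```text
time_s: 8.9
position: [0.6151, 0.0777, 0.0505]
tool_rot: [[0.974, 0.002, -0.226], [0.226, -0.001, 0.974], [0.002, -1.0, -0.001]]
ft_force: [-2.0, -2.3, 6.3]
grip_width: 0.0197
```

Emit:
servo_tool(
  rows=[0, -0.0011, 0.0049, 0, 0, 0, 0, 0, -0.0018, 0.0078, 0, 0, 0, 0, 0, -0.0018, 0.0078, 0, 0, 0, 0, 0, -0.0018, 0.0078, 0, 0, 0, 0, 0, -0.0009, 0.0039, 0, 0, 0, 0, 0, -0.0005, 0.0019, 0, 0, 0, 0, 0, -0.0005, 0.0019, 0, 0, 0, 0, 0, -0.0005, 0.0019, 0, 0, 0, 0, 0, -0.0005, 0.0019, 0, 0, 0, 0, 0, 0, 0, 0, 0, 0, 0],
)

```text
time_s: 9.73
position: [0.606, 0.1165, 0.0505]
tool_rot: [[0.974, 0.002, -0.226], [0.226, -0.002, 0.974], [0.002, -1.0, -0.003]]
ft_force: [0.3, -8.3, 5.7]
grip_width: 0.0196
```

```bash
cat > st.py <<'E'
from h import *
import sys
o=env.observe();im=env.get_image("wrist");cv2.imwrite(f"pics/{sys.argv[1]}.png",im[...,::-1])
S=np.array([.549,.1405]);a=np.radians(13.06);c,d=np.cos(a),np.sin(a)
r=o["position"][:2]-S;print(o["time_s"],"seat xy mm",1e3*np.array([c*r[0]+d*r[1],-d*r[0]+c*r[1]]),o["position"],o["ft_force"].round(1),o["grip_width"])
E
python3 st.py w5
```

```text
9.7333 seat xy mm [ 50.09829369 -36.28729062] [0.60600234 0.11647209 0.05047364] [ 0.3 -8.3  5.7] 0.019554798865262922
```

View pics/w5.png

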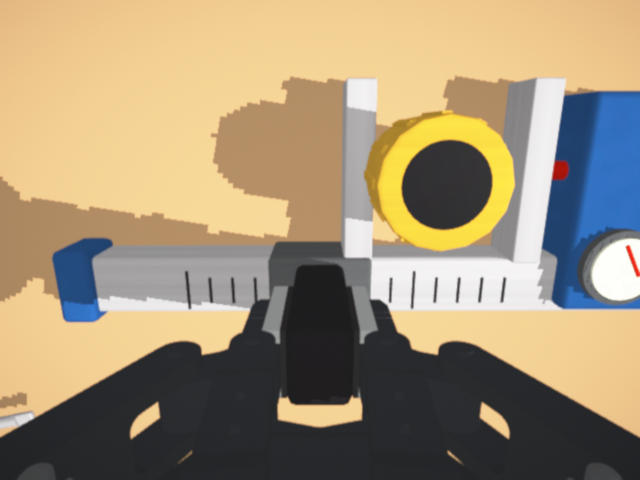

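Emit:
servo_tool(
  rows=[0, -0.0005, 0.0019, 0, 0, 0, 0, 0, -0.0005, 0.0019, 0, 0, 0, 0, 0, -0.0004, 0.0019, 0, 0, 0, 0, 0, -0.0005, 0.0019, 0, 0, 0, 0, 0, -0.0004, 0.002, 0, 0, 0, 0, 0, -0.0005, 0.0019, 0, 0, 0, 0, 0, -0.0004, 0.002, 0, 0, 0, 0, 0, -0.0005, 0.0019, 0, 0, 0, 0, 0, -0.0004, 0.002, 0, 0, 0, 0, 0, 0, 0, 0, 0, 0, 0],
)

```text
time_s: 10.62
position: [0.6019, 0.1338, 0.0505]
tool_rot: [[0.974, 0.002, -0.226], [0.226, -0.002, 0.974], [0.002, -1.0, -0.003]]
ft_force: [0.2, -8.3, 6.1]
grip_width: 0.0199
```

```bash
python3 st.py w6
```

```text
10.6167 seat xy mm [ 50.05883795 -18.44930172] [0.60193303 0.13383977 0.05050467] [ 0.2 -8.3  6.1] 0.019857967827360067
```

View pics/w6.png

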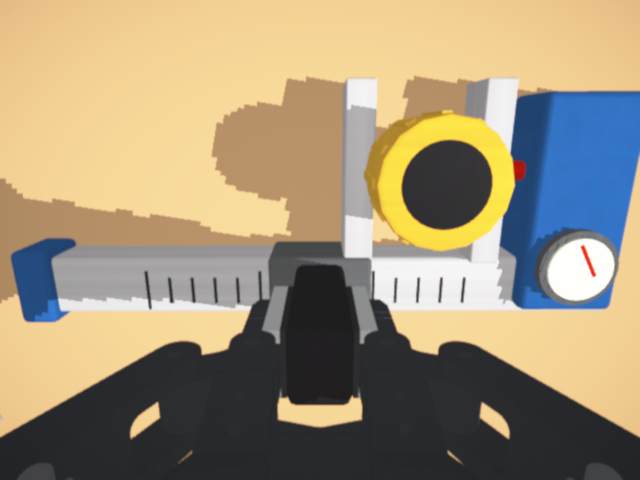

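Emit:
servo_tool(
  rows=[0, -0.0005, 0.0019, 0, 0, 0, 0, 0, -0.0004, 0.002, 0, 0, 0, 0, 0, -0.0005, 0.0019, 0, 0, 0, 0, 0, 0, 0, 0, 0, 0, 0, 0, 0, 0, 0, 0, 0, 0],
)

```text
time_s: 11.08
position: [0.6006, 0.1396, 0.0505]
tool_rot: [[0.974, 0.002, -0.226], [0.226, -0.002, 0.974], [0.002, -1.0, -0.003]]
ft_force: [-0.2, -8.2, 5.8]
grip_width: 0.0195
```

```bash
python3 st.py w7
```

```text
11.0833 seat xy mm [ 50.04017005 -12.49494833] [0.60056933 0.13963589 0.05047526] [-0.2 -8.2  5.8] 0.01954927113393099
```

Emit:
servo_tool(
  rows=[0, -0.0004, 0.0016, 0, 0, 0, 0, 0, -0.0004, 0.0016, 0, 0, 0, 0, 0, 0, 0, 0, 0, 0, 0, 0, 0, 0, 0, 0, 0, 0],
)

```text
time_s: 11.47
position: [0.5998, 0.1428, 0.0505]
tool_rot: [[0.974, 0.002, -0.226], [0.226, -0.002, 0.974], [0.002, -1.0, -0.003]]
ft_force: [-0.0, -8.7, 6.1]
grip_width: 0.0192
```

```bash
python3 st.py w8
python3 - <<'E'
import cv2
cs=[cv2.resize(cv2.imread(f"pics/w{i}.png")[60:200,430:640],None,fx=3,fy=1.3) for i in (6,7,8)]
cv2.imwrite("pics/c8.png",cv2.vconcat(cs))
E
```

```text
11.4667 seat xy mm [50.04410998 -9.28775113] [0.59984843 0.14276102 0.05051193] [-0.  -8.7  6.1] 0.019175081281808563
```

View pics/c8.png

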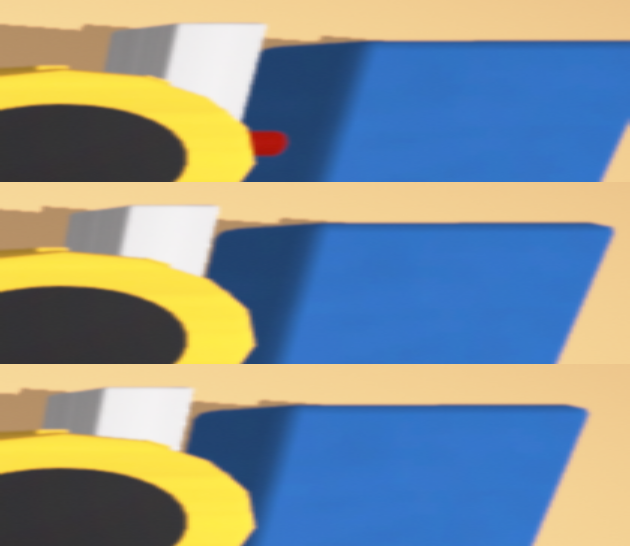

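Emit:
servo_tool(
  rows=[0, -0.0003, 0.0015, 0, 0, 0, 0, 0, 0, 0, 0, 0, 0, 0, 0, 0, 0, 0, 0, 0, 0],
)

```text
time_s: 11.77
position: [0.5995, 0.1441, 0.0505]
tool_rot: [[0.974, 0.002, -0.226], [0.226, -0.002, 0.974], [0.002, -1.0, -0.003]]
ft_force: [-0.5, -8.7, 6.7]
grip_width: 0.02
```

```bash
python3 st.py w9
```

```text
11.7667 seat xy mm [50.02346481 -7.90400563] [0.59951563 0.14410431 0.0505    ] [-0.5 -8.7  6.7] 0.020008131544449463
```

Emit:
servo_tool(
  rows=[0, -0.0004, 0.0014, 0, 0, 0, 0, 0, 0, 0, 0, 0, 0, 0, 0, 0, 0, 0, 0, 0, 0],
)

```text
time_s: 12.07
position: [0.5992, 0.1454, 0.0505]
tool_rot: [[0.974, 0.003, -0.226], [0.226, -0.003, 0.974], [0.002, -1.0, -0.003]]
ft_force: [0.1, -9.7, 5.2]
grip_width: 0.0196
```

```bash
python3 st.py w10
python3 - <<'E'
import cv2
cs=[cv2.resize(cv2.imread(f"pics/w{i}.png")[60:200,430:640],None,fx=3,fy=1.3) for i in (8,9,10)]
cv2.imwrite("pics/c10.png",cv2.vconcat(cs))
E
```

```text
12.0667 seat xy mm [50.02385839 -6.59958696] [0.59922126 0.14537507 0.05050551] [ 0.1 -9.7  5.2] 0.019631575666307445
```

View pics/c10.png

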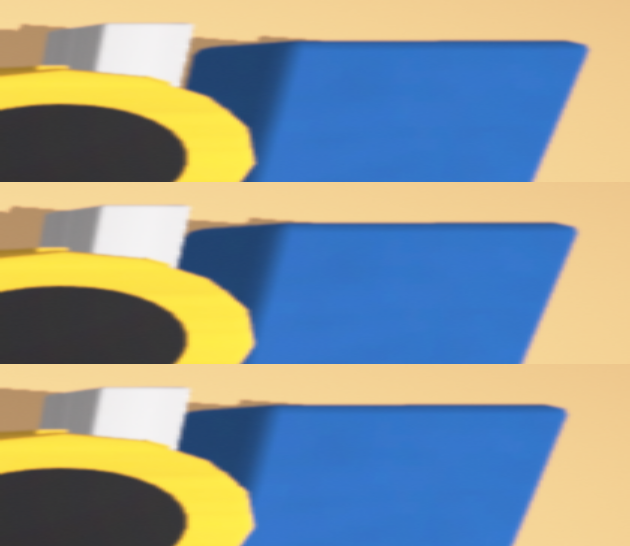

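Emit:
servo_tool(
  rows=[0, -0.0003, 0.0013, 0, 0, 0, 0, 0, -0.0003, 0.0013, 0, 0, 0, 0, 0, 0, 0, 0, 0, 0, 0, 0, 0, 0, 0, 0, 0, 0],
)

```text
time_s: 12.45
position: [0.5987, 0.1477, 0.0505]
tool_rot: [[0.974, 0.003, -0.226], [0.226, -0.003, 0.974], [0.002, -1.0, -0.003]]
ft_force: [1.3, -11.5, 6.3]
grip_width: 0.0195
```

```bash
python3 st.py w11
python3 - <<'E'
import cv2
cs=[cv2.resize(cv2.imread(f"pics/w{i}.png")[60:200,430:640],None,fx=3,fy=1.3) for i in (8,10,11)]
cv2.imwrite("pics/c11.png",cv2.vconcat(cs))
E
```

```text
12.45 seat xy mm [50.04242257 -4.16604325] [0.59868943 0.14774987 0.05048921] [  1.3 -11.5   6.3] 0.01953159925412178
```

View pics/c11.png

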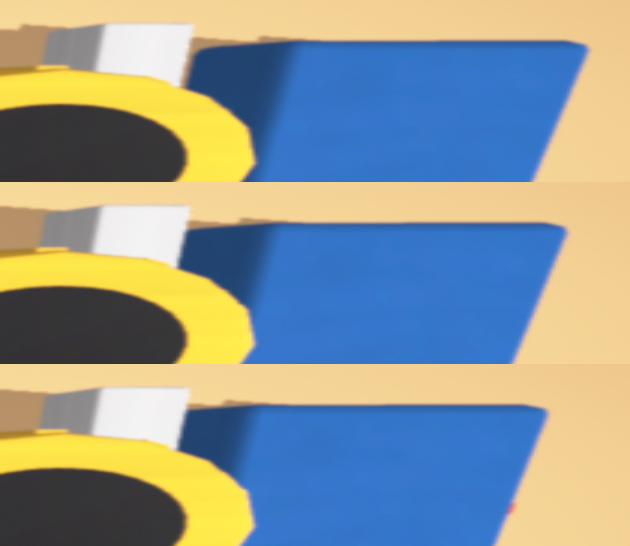

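Emit:
servo_tool(
  rows=[0.3, 0, 0, 0, 0, 0, 0, 0.5, 0, 0, 0, 0, 0, 0, 0.7, 0, 0, 0, 0, 0, 0, 0.7, 0, 0, 0, 0, 0, 0, 0.7, 0, 0, 0.01, 0, 0, 0, 0.7, 0, 0, 0.025, 0, 0, 0, 0.7, 0, 0, 0.03, 0, 0, 0, 0.7, 0, 0, 0.03, 0, 0, 0, 0.7, 0, 0, 0.015, 0, 0, 0, 0.7, 0, 0, 0, 0, 0, 0],
)

```text
time_s: 13.33
position: [0.599, 0.1501, 0.1642]
tool_rot: [[0.974, 0.008, -0.226], [0.226, 0.001, 0.974], [0.008, -1.0, -0.001]]
ft_force: [1.2, 0.4, 0.0]
grip_width: 0.0594
```

Emit:
servo_tool(
  rows=[0.7, -0.03, -0.007, 0.01, 0, 0, 0, 0.7, -0.03, -0.007, 0.01, 0, 0, 0, 0.7, 0, 0, 0, 0, 0, 0, 0.7, 0, 0, 0, 0, 0, 0],
)

```text
time_s: 13.67
position: [0.5368, 0.1358, 0.1799]
tool_rot: [[0.974, 0.0, -0.226], [0.226, 0.0, 0.974], [0.0, -1.0, 0.0]]
ft_force: [0.8, -0.2, 0.5]
grip_width: 0.06
```

```bash
python3 st.py w12
python3 - <<'E'
from h import *
t=env.get_image("top")[...,::-1];s=env.get_image("scene")[...,::-1]
cv2.imwrite("pics/t12.png",t)
cv2.imwrite("pics/s12.png",cv2.resize(s[180:345,335:525],None,fx=3.5,fy=3.5,interpolation=cv2.INTER_CUBIC))
E
```

```text
13.6667 seat xy mm [-12.9487832   -1.84520263] [0.53680311 0.13577647 0.17985032] [ 0.8 -0.2  0.5] 0.05999989869159661
```

View pics/w12.png

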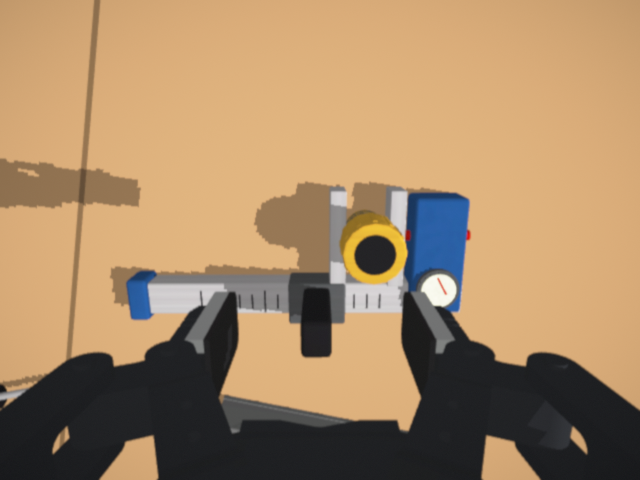

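View pics/s12.png

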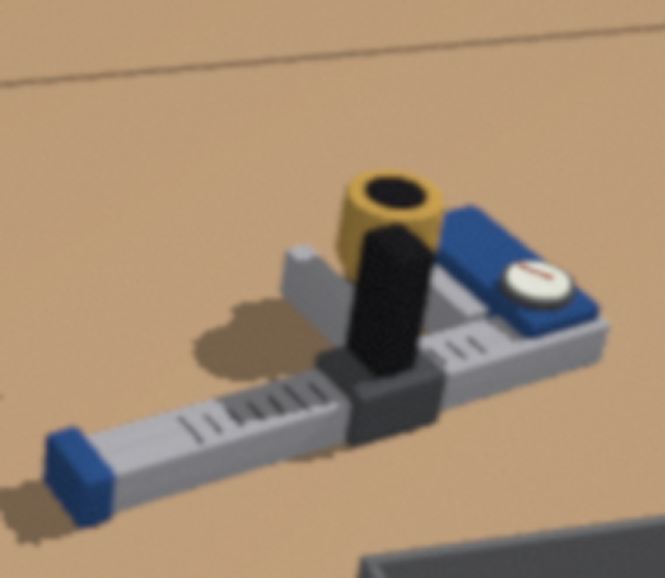

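The connector is upright and clamped. The TCP sprang about 2.5 mm on release, so I'm checking whether the anvil moved with a closer look.

Emit:
servo_tool(
  rows=[0.7, 0.025, 0.002, -0.02, 0, 0, 0, 0.7, 0.025, 0.002, -0.02, 0, 0, 0, 0.7, 0.015, 0, -0.02, 0, 0, 0, 0.7, 0, 0, 0, 0, 0, 0, 0.7, 0, 0, 0, 0, 0, 0],
)

```text
time_s: 14.23
position: [0.6026, 0.1397, 0.1176]
tool_rot: [[0.974, -0.003, -0.226], [0.226, -0.0, 0.974], [-0.003, -1.0, 0.001]]
ft_force: [0.2, 0.2, 0.6]
grip_width: 0.0599
```

```bash
python3 st.py w13
python3 - <<'E'
import cv2
a=cv2.resize(cv2.imread("pics/w13.png")[70:270,300:500],(600,600),interpolation=cv2.INTER_CUBIC)
cv2.imwrite("pics/c13.png",a)
a=cv2.resize(cv2.imread("pics/w3.png")[130:330,330:530],(600,600),interpolation=cv2.INTER_CUBIC)
cv2.imwrite("pics/c3b.png",a)
a=cv2.resize(cv2.imread("pics/w4.png")[60:260,440:640],(600,600),interpolation=cv2.INTER_CUBIC)
cv2.imwrite("pics/c4b.png",a)
E
```

```text
14.2333 seat xy mm [ 52.05276096 -12.86803642] [0.60261417 0.13972724 0.11755554] [0.2 0.2 0.6] 0.059861840138011
```

View pics/c13.png

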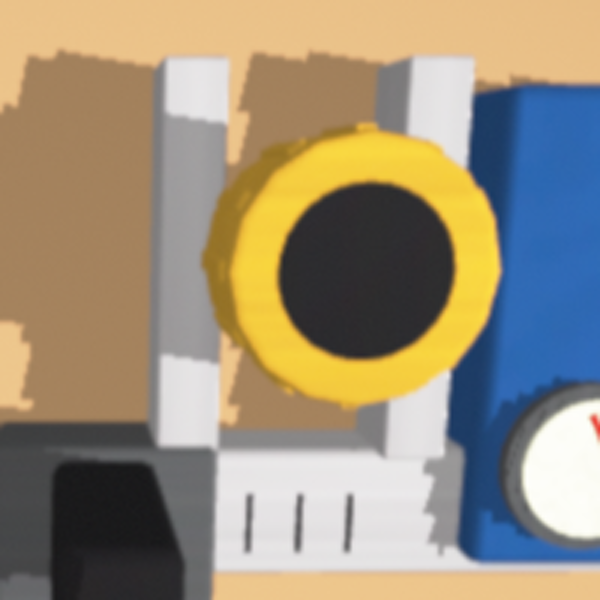

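View pics/c3b.png

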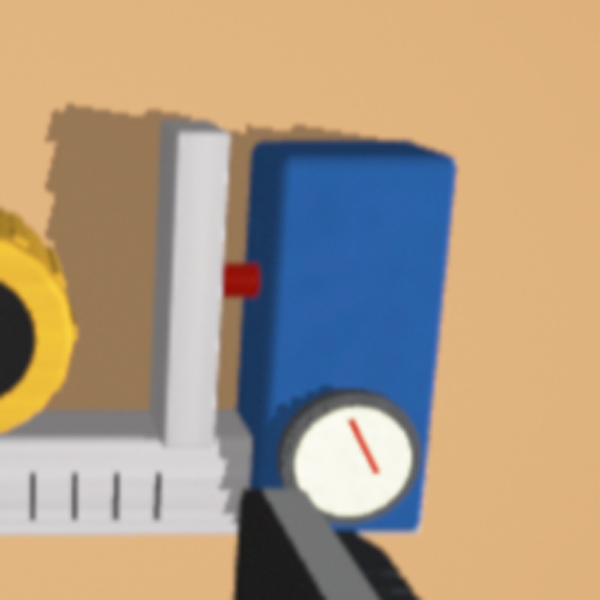

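Run:
```python
from h import *
a=np.radians(13.06);c,d=np.cos(a),np.sin(a);S=np.array([.549,.1405])
def inv(px,z,o):
    X=least_squares(lambda p:projw([p[0],p[1],z],o)[0]-px,S).x-S
    return (1e3*np.array([c*X[0]+d*X[1],-d*X[0]+c*X[1]])).round(1)
o13=env.observe()
R=o13["tool_rot"]
o3=dict(position=np.array([.55065713,.14079689,.15596113]),tool_rot=np.array([[.974,.004,-.226],[.226,0,.974],[.003,-1,-.001]]))
C3=lambda x,y:(330+x/3,130+y/3);C13=lambda x,y:(300+x/3,70+y/3)
print("before jaw back,face,housing front top,housing back",inv(C3(228,132),.027,o3),inv(C3(180,132),.027,o3),inv(C3(290,157),.03,o3),inv(C3(455,160),.03,o3))
print("after",inv(C13(474,58),.027,o13),inv(C13(412,58),.027,o13),inv(C13(525,88),.03,o13))
print("near end before",inv(C3(216,445),.027,o3),"after",inv(C13(444,456),.027,o13))
print("slide face",inv(C13(229,58),.027,o13),inv(C13(218,445),.027,o13))
im=cv2.imread("pics/w13.png");cv2.imwrite("pics/c13b.png",cv2.resize(im[70:270,400:600],(600,600),interpolation=cv2.INTER_CUBIC))
```

```text
before jaw back,face,housing front top,housing back [-34.9  57.1] [-34.9  46.7] [-29.8  70.1] [-29.2 105.8]
after [-34.2  62.2] [-34.2  51.2] [-28.9  70.7]
near end before [37.6 58.4] after [38.4 62.8]
slide face [-34.2  18.6] [36.3 19.1]
```

View pics/c13b.png

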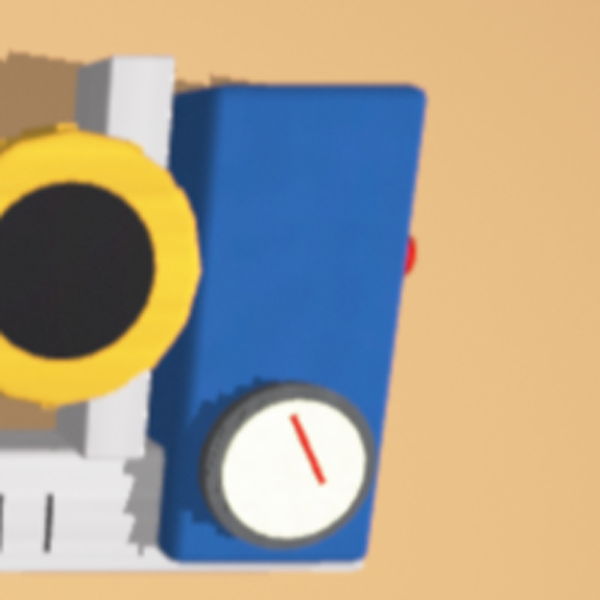

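Emit:
servo_tool(
  rows=[0.75, 0, 0, 0.03, 0, 0, 0, 0.75, -0.025, 0, 0.008, 0, 0, 0, 0.75, -0.027, 0.001, 0, 0, 0, 0, 0.75, 0, 0, 0, 0, 0, 0, 0.75, 0, 0, 0, 0, 0, 0, 0.75, 0, 0, 0, 0, 0, 0],
)

```text
time_s: 14.78
position: [0.5511, 0.1408, 0.1585]
tool_rot: [[0.974, 0.002, -0.226], [0.226, 0.0, 0.974], [0.002, -1.0, -0.0]]
ft_force: [-0.7, 0.5, -0.3]
grip_width: 0.0639
```

```bash
python3 st.py w14
python3 - <<'E'
import cv2
A=cv2.resize(cv2.imread("pics/w3.png")[165:235,370:490],None,fx=6,fy=4,interpolation=cv2.INTER_CUBIC)
B=cv2.resize(cv2.imread("pics/w14.png")[165:235,370:490],None,fx=6,fy=4,interpolation=cv2.INTER_CUBIC)
cv2.imwrite("pics/c14.png",cv2.vconcat([A,B]))
E
```

```text
14.7833 seat xy mm [ 2.0718844  -0.16191052] [0.55105488 0.14081046 0.15849032] [-0.7  0.5 -0.3] 0.06390419144884185
```

View pics/c14.png

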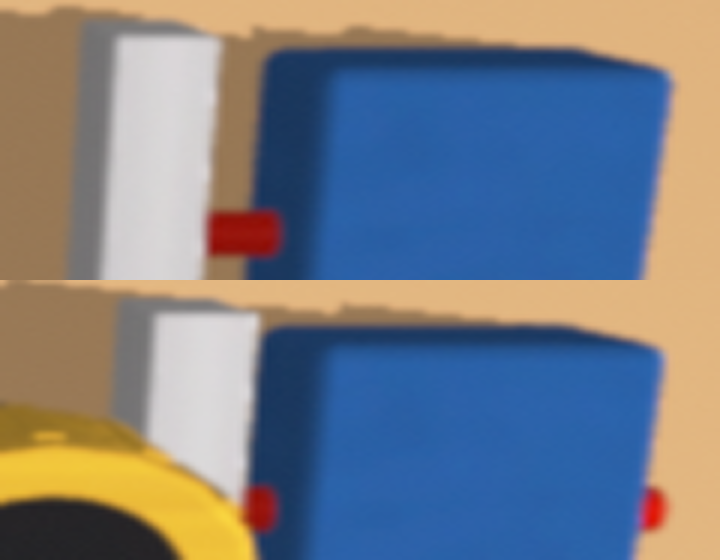

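Same-view comparison: the jaw moved about 45 zoomed px towards the housing, at 9.25 px/mm. That is a push of about 4.9 mm, and the red pin now shows at the back. I'm handing in.

```bash
python3 -c "
from rig import env
print(env.observe()['ft_force']);print(env.close_job())"
```

```text
[ 0.08682396 -0.1022349  -0.14649623]
the job is handed in; nothing more can be done
None
```

I stood the brass connector upright between the jaws, slid the black-grip jaw shut on it until the sprung jaw was pushed back about 5 mm, let go and backed off. I handed the job in at about 15 s.

**Push-back:**

| Check | When | Sprung jaw pushed back |
|---|---|---|
| Wrist picture | before letting go | about 4.8 mm |
| Rise in wrist force | before letting go | about 5 mm |
| Before/after wrist pictures from nearly the same pose | after release | about 4.9 mm |
| Rougher pixel-to-position estimates | after release | 3.8–4.5 mm |

The 3.8–4.5 mm estimates disagree with the others. I trust them least, because they compare pictures taken from different poses.

**Release:** the tool sprang about 2.5 mm as the fingers opened, so I rechecked the jaw from above, which gave the last two rows of the table. The connector was still clamped upright, with the red pin showing at the back of the housing. The gripper is clear above the connector, with about 0 N at the wrist.

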